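# Fetch the drill chuck from behind the bit tubes

### The job

The steel drill chuck at the back of the plywood bay is hemmed in by three coloured tubes: first stand all three tubes on the green parking mat, leaving the chuck where it is, and only then stand the chuck, nose up, on the black disc in the middle of the aluminium tray. With the chuck in the tray, put each tube back upright in the middle of the round spot of its own colour. Do not knock anything over or push the orange tape measure about.

Things in the scene. Friction and masses are not known exactly. Their poses are not given: they have to be found in the camera images.
- tube_red_mid (a point): red storage tube for drill bits: a plain closed upright cylinder 44 mm in diameter and 120 mm tall, all red with a white band and a white dot on its lid, about 0.2 kg. The point is its centre, 60 mm above its foot; z is its long axis, up. It starts standing on the red round spot.
- tube_yellow_mid (a point): yellow storage tube for drill bits: a plain closed upright cylinder 44 mm in diameter and 120 mm tall, all yellow with a white band and a white dot on its lid, about 0.2 kg. The point is its centre, 60 mm above its foot; z is its long axis, up. It starts standing on the yellow round spot.
- tube_blue_mid (a point): blue storage tube for drill bits: a plain closed upright cylinder 44 mm in diameter and 120 mm tall, all blue with a white band and a white dot on its lid, about 0.2 kg. The point is its centre, 60 mm above its foot; z is its long axis, up. It starts standing on the blue round spot.
- spot_red: red round spot, home of the red tube: 72 mm in diameter, 3 mm thick, fixed on the floor of a plywood bay (floor 12 mm above the bench; rims at the sides and back up to 30 mm, none towards the robot). Origin: centre of its underside; its top is 15 mm above the bench. The spots lie left, right and on the robot side of the chuck, 62 mm from it, in an order that changes.
- spot_yellow: yellow round spot, home of the yellow tube: 72 mm in diameter, 3 mm thick, fixed on the floor of a plywood bay (floor 12 mm above the bench; rims at the sides and back up to 30 mm, none towards the robot). Origin: centre of its underside; its top is 15 mm above the bench. The spots lie left, right and on the robot side of the chuck, 62 mm from it, in an order that changes.
- spot_blue: blue round spot, home of the blue tube: 72 mm in diameter, 3 mm thick, fixed on the floor of a plywood bay (floor 12 mm above the bench; rims at the sides and back up to 30 mm, none towards the robot). Origin: centre of its underside; its top is 15 mm above the bench. The spots lie left, right and on the robot side of the chuck, 62 mm from it, in an order that changes.
- chuck_mid (a point): steel drill chuck standing on its flat back with its nose up, between the three tubes at the rear of the bay, on the bay floor: a cylinder 40 mm in diameter for its lower 38 mm, then a cone to a nose 22 mm across at 51 mm, small jaw tips to 56 mm; 0.3 kg. The point is on its axis 25 mm above its foot; z is its axis, up.
- mat: dark green parking mat, flat on the bench and fixed, 270 mm (its x) by 130 mm (its y), 4 mm thick; there is room for three tubes in a row along its x. Origin: centre of its underside. It lies to one side of the bay, on the left or the right.
- tray: bare aluminium job tray, fixed, open on top, 160 x 160 mm outside and 20 mm high, walls 4 mm thick, floor 4 mm thick, with a black disc (58 mm across) in a yellow ring (72 mm across) printed in the middle of its floor. Origin: centre of its underside. It lies on the other side of the bay from the mat.
- tape: orange tape measure lying on the bay floor in its near left corner (robot side, robot's left), clear of the spots, 62 x 58 mm and 30 mm high, with a black disc on top; a bystander. Origin: centre of its underside.
Things that resemble listed ones, but are neither listed nor needed, are in the scene too. What is shaped like the part that bears chuck_mid but turquoise is not meant. Of the things shaped like the part that bears tube_blue_mid, the blue one is meant.

How it is judged:
On the way, in this order (a step that is already met when the one before it is completed fails the run):
1. all three tubes stand released on the green mat, the chuck still in its place in the bay (x of tube_red_mid in the frame of mat between -0.135 and 0.135 m and y of tube_red_mid in the frame of mat between -0.065 and 0.065 m and z of each of tube_red_mid, tube_yellow_mid, tube_blue_mid in the frame of mat below 0.069 m and angle between each of tube_red_mid, tube_yellow_mid, tube_blue_mid's own z axis and vertical below 0.12 rad and x of tube_yellow_mid in the frame of mat between -0.135 and 0.135 m and y of tube_yellow_mid in the frame of mat between -0.065 and 0.065 m and x of tube_blue_mid in the frame of mat between -0.135 and 0.135 m and y of tube_blue_mid in the frame of mat between -0.065 and 0.065 m and contact force between each of tube_red, tube_yellow, tube_blue and the fingers below 0.1 N and distance of chuck_mid from where it was at the start of the episode below 0.03 m), for 0.2 s.
2. the chuck stands released on the disc in the middle of the tray while all three tubes still stand on the mat (x of tube_red_mid in the frame of mat between -0.135 and 0.135 m and y of tube_red_mid in the frame of mat between -0.065 and 0.065 m and z of each of tube_red_mid, tube_yellow_mid, tube_blue_mid in the frame of mat below 0.069 m and angle between each of tube_red_mid, tube_yellow_mid, tube_blue_mid, chuck_mid's own z axis and vertical below 0.12 rad and x of tube_yellow_mid in the frame of mat between -0.135 and 0.135 m and y of tube_yellow_mid in the frame of mat between -0.065 and 0.065 m and x of tube_blue_mid in the frame of mat between -0.135 and 0.135 m and y of tube_blue_mid in the frame of mat between -0.065 and 0.065 m and horizontal distance between chuck_mid and tray below 0.015 m and z of chuck_mid in the frame of tray below 0.036 m and linear speed of chuck below 0.02 m/s and contact force between chuck and the fingers below 0.1 N), for 0.2 s.
At the end, for the whole second after the job is handed in: The chuck stands nose up within 15 mm of the middle of the tray, on its floor, and each tube stands upright within 15 mm of the centre of the spot of its own colour; all four are released and at rest (tilt under 0.12 rad, speed under 0.02 m/s) (horizontal distance between chuck_mid and tray below 0.015 m and z of chuck_mid in the frame of tray below 0.036 m and angle between each of chuck_mid, tube_red_mid, tube_yellow_mid, tube_blue_mid's own z axis and vertical below 0.12 rad and linear speed of each of chuck, tube_red, tube_yellow, tube_blue below 0.02 m/s and contact force between each of chuck, tube_red, tube_yellow, tube_blue and the fingers below 0.1 N and horizontal distance between tube_red_mid and spot_red below 0.015 m and z of tube_red_mid in the frame of spot_red below 0.068 m and horizontal distance between tube_yellow_mid and spot_yellow below 0.015 m and z of tube_yellow_mid in the frame of spot_yellow below 0.068 m and horizontal distance between tube_blue_mid and spot_blue below 0.015 m and z of tube_blue_mid in the frame of spot_blue below 0.068 m); the robot touches nothing.
It fails at once if a tube or the chuck is knocked over (tilted more than 0.6 rad) (angle between any of chuck_mid, tube_red_mid, tube_yellow_mid, tube_blue_mid's own z axis and vertical above 0.6 rad).
It fails at once if the tape measure is pushed more than 20 mm (distance of tape from where it was at the start of the episode above 0.02 m).
It also fails if it takes over 147 s, if anything falls off the work surface, if the arm or the gripper's body presses on something with over 40 N, if the wrist force passes 120 N, or if a joint passes its speed limit or range.

### The arm

A 6-joint arm with a two-finger parallel gripper is mounted at the origin on the work surface. World frame = base frame: x ahead of the robot, y to its left, z up, the work surface at z = 0. Lengths are in m, angles in rad, forces in N, time in s.
With the tool pointing down it reaches from about 0.35 to 0.975 m from the base axis. Payload 4.9 kg.
Tool frame: the origin (TCP) lies midway between the tips of the shut fingers; the grasp point (between the pads) lies behind it (manip.grasp_offset is the y of the grasp point in the tool frame, in m); y points along the fingers, z is the direction in which the jaws open and shut, and the axes are right-handed (so a half turn about y gives the same grasp; the last joint's range is limited). The gripper opens to 85 mm and grips with 20 to 120 N. Pads are 22 mm wide; open, the fingers measure 114 mm over their backs; the gripper's body (76 mm by 85 mm) begins 54 mm behind the grasp point. The pads swing forward as they close: fully open they stand 13 mm farther back than shut.
Start: joints at [-1.321, 0.053, 1.613, -0, 1.476, -0.119], TCP at [0.225, -0.583, 0.231] pointing down, gripper open.
Joint ranges: [-3.01, 3.01], [-1.01, 2.22], [0.06, 2.58], [-1.02, 4.17], [0.09, 2.62], [-3.14, 3.14]. Speed limits (rad/s): [2.57, 2.57, 3.14, 3.14, 3.14, 3.14].

### API

Orientations are given as a unit quaternion [w, x, y, z].
In Python, from plant import manip gives the robot as it stands. The module is installed in compiled form; this text tells all that it offers.
- The arm moves only by the shell command python3 -m jog 'ROWS'. ROWS is a JSON object of lists of equal length, an entry for each row: "offset": the shift along the world's x, y, z in units of 50 mm (1.0 is 50 mm), a list of three; "angular": the turn, a rotation vector about the world's x, y, z in units of 6 degrees (1.0 is 6 degrees), a list of three; "jaw": the finger opening in mm, from 0 to 85.4. In form: {"offset": [[tx, ty, tz], ...], "angular": [[ax, ay, az], ...], "jaw": [jaw, ...]}. A call has 1 to 12 rows; each row shifts and turns the commanded pose from where the row before left it; what a row does not reach is not made up. A row lasts 1/10 s, in which the tool goes at most 50 mm and 8.59 degrees, less where a joint would pass 70% of its speed; a pose out of reach is approached as far as the arm can. A call is refused whole if a number of a shift passes 1 or a number of a turn 1, either way. A call with a gripper value outside its range is refused whole. The fingers move at their own pace and stop on an object; the grip force is fixed at half the most. Time passes only in rows, so rows that do not move let the fingers close. It gives the time, the measured TCP pose, the force and the opening at its end, in the units of the state.
- manip.state(): the state, without advancing time (a new reading comes with each control period).
- manip.grab_frame(name): name is "scene" or "side" or "wrist"; returns the picture (420x560x3 uint8, blue, green, red); there is no depth.
- manip.camera_model(name): a dict with "fx", "fy", "cx", "cy" (pixels), "rvec" (rotation vector, rad) and "tvec" (3), from world to camera coordinates, as OpenCV has them; the wrist camera has in their place "mount" (4x4, takes a point from camera to tool coordinates, whose origin is the TCP and whose axes are the tool frame's). Camera axes: x right, y down, z forward; pixel columns grow to the right and rows downward; lengths in m; the calibration is good to about 2 mm. A picture is of the moment at which its call begins: read the wrist's pose just before it. camera_model takes no time and is no camera call.
- manip.job_done(): hands the job in, once; it reports no verdict.
The state is a dict: "time": time; "joint_pos": joint angles; "joint_vel": joint speeds; "joint_efforts": joint torques, N m; "tool_pos": TCP position; "tool_rot": TCP orientation; "contact_force": force on the tool from outside, world axes, zero at the start; "ft_torque": the same for the moment, N m; "gripper_width": opening from 0.0 (shut) to 1.0 (fully open).
Only numpy, scipy, OpenCV 4.12 (cv2) and the standard library are available. Lean on these libraries where they do the work, as an engineer would, in place of code of your own. Each camera call takes 0.05 s, during which the arm holds its last target.

## Working session

There is one attempt and no reset: what is moved stays moved. The work goes in short steps, Python scripts to look and compute and a shell command to move; the robot and the scene stay as the last step left them, time stands still between calls to the robot, and variables do not carry over. Pictures are saved under pics/ and viewed, and the job is handed in when it is done.

```bash
ls; mkdir -p pics; python3 - <<'E'
from plant import manip
import cv2
print(manip.state()); print(manip.grasp_offset)
for n in ("scene","side","wrist"):
    print(n, manip.camera_model(n))
    cv2.imwrite(f"pics/{n}0.png", manip.grab_frame(n))
E
```

```text
pics
{'time': 0.0, 'joint_pos': array([-1.32103114e+00,  5.33593601e-02,  1.61432644e+00,  1.47450724e-05,
        1.47602645e+00, -1.19012174e-01]), 'joint_vel': array([ 2.89314560e-04,  9.39826074e-05,  1.91736186e-03, -3.41433951e-04,
        2.06189016e-04, -1.50679016e-03]), 'joint_efforts': array([ 3.63629961e-04, -3.93682051e+01, -3.70173383e+01, -5.73745365e-05,
        7.26628496e-03,  2.51039744e-06]), 'tool_pos': array([ 0.22513389, -0.58235323,  0.23004211]), 'tool_rot': array([ 0.12960058, -0.12968814,  0.6958681 , -0.69437185]), 'contact_force': array([ 0.51002943, -0.18339701, -0.43669574]), 'ft_torque': array([ 0.01156256, -0.01514272,  0.03762907]), 'gripper_width': 0.9998930643355572}
-0.0187
scene {'fx': 462.6112615325849, 'fy': 462.6112615325849, 'cx': 271.68977745198146, 'cy': 211.798384033893, 'rvec': array([ 1.61522975,  2.18476018, -0.67835137]), 'tvec': array([ 0.17869109, -0.40295667,  1.33723983])}
side {'fx': 535.1565349637008, 'fy': 535.1565349637008, 'cx': 279.72347672140074, 'cy': 217.08140176944988, 'rvec': array([ 2.39856643, -0.48262438,  0.1580725 ]), 'tvec': array([-0.52109206,  0.21769678,  0.94845879])}
wrist {'fx': 324.3441686290982, 'fy': 324.3441686290982, 'cx': 280.9257695112075, 'cy': 211.10148154117238, 'mount': array([[-4.91944303e-04,  9.61951078e-01,  2.73221304e-01,
        -7.03737772e-02],
       [ 1.30500048e-03, -2.73220486e-01,  9.61950551e-01,
        -1.42498569e-01],
       [ 9.99999027e-01,  8.29780027e-04, -1.12093736e-03,
        -1.43936163e-04],
       [ 0.00000000e+00,  0.00000000e+00,  0.00000000e+00,
         1.00000000e+00]])}
```

View pics/scene0.png

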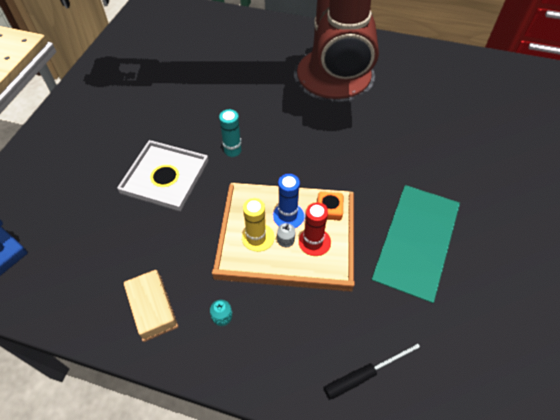

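View pics/side0.png

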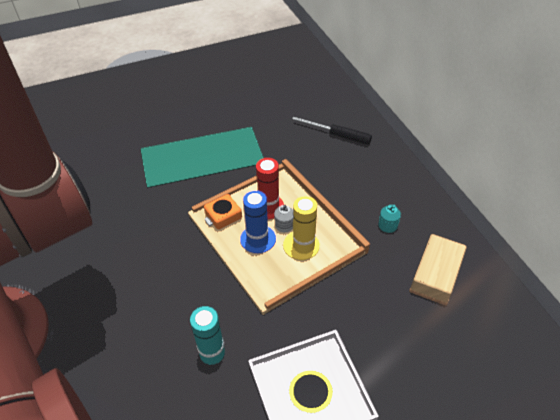

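View pics/wrist0.png

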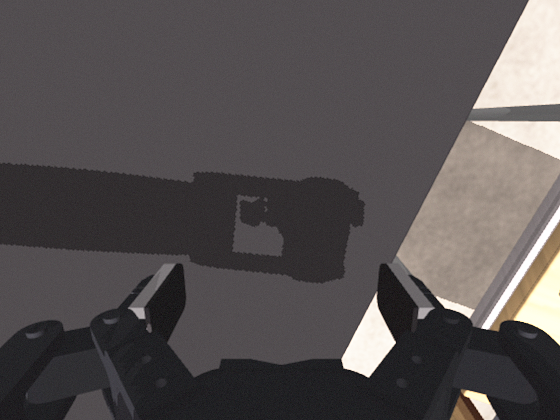

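The scene picture shows the blue tube at (288,195), yellow (255,222), red (316,228), chuck (287,235), tray (164,176) on the robot's right and mat (418,242) on its left. The turquoise tube (231,132) and turquoise chuck (221,312) are decoys. Next I'll measure them.

```bash
cat > h.py <<'E'
import numpy as np, cv2
from plant import manip
def ray(n,uv):
    m=manip.camera_model(n); R=cv2.Rodrigues(m["rvec"])[0]; t=m["tvec"]
    d=R.T@np.array([(uv[0]-m["cx"])/m["fx"],(uv[1]-m["cy"])/m["fy"],1]); return -R.T@t, d
def atz(n,uv,z):
    o,d=ray(n,uv); return o+d*(z-o[2])/d[2]
def px(n,P):
    m=manip.camera_model(n); K=np.array([[m["fx"],0,m["cx"]],[0,m["fy"],m["cy"]],[0,0,1]])
    return cv2.projectPoints(np.array(P,float).reshape(-1,3),m["rvec"],m["tvec"],K,None)[0][:,0]
def blobs(mask,amin=15):
    n,l,s,c=cv2.connectedComponentsWithStats(mask.astype(np.uint8),connectivity=8)
    return [(c[i].round(1),s[i]) for i in range(1,n) if s[i][4]>=amin]
E
python3 - <<'E'
from h import *
for n in ("scene","side"):
    im=cv2.imread(f"pics/{n}0.png"); hsv=cv2.cvtColor(im,cv2.COLOR_BGR2HSV); H,S,V=[hsv[...,i].astype(int) for i in range(3)]
    print(n)
    for nm,z,mask in (("lid",.135,(S<40)&(V>215)),("mat",.004,(H>70)&(H<85)&(S>120)&(V>50)),("yel",.0,(H>24)&(H<33)&(S>200)&(V>100)),
         ("blue",.015,(H>105)&(H<125)&(S>170)&(V>60)),("red",.015,((H<4)|(H>176))&(S>200)&(V>90)),):
        for c,s in blobs(mask):
            if s[4]<6000: print(nm,c,s,atz(n,c,z).round(4))
    if n=="scene": crop=im[160:300,190:390]
    else: crop=im[140:320,170:390]
    cv2.imwrite(f"pics/{n}_zoom.png",cv2.resize(crop,None,fx=3.5,fy=3.3,interpolation=cv2.INTER_CUBIC))
E
```

```text
scene
lid [113.7   7.7] [105   0  23  21 243] [ 0.0719 -0.6268  0.135 ]
lid [553.5  13.3] [548  12  12   4  27] [-0.2425  0.5428  0.135 ]
lid [10.1 43.1] [ 0 39 30  9 99] [ 0.2921 -0.8122  0.135 ]
lid [24.6 70.2] [  0  42  52  57 224] [ 0.3752 -0.7122  0.135 ]
lid [544.6  47.2] [530  44  30   7  65] [-0.0819  0.5172  0.135 ]
lid [ 8.1 53. ] [  0  49  24  11 107] [ 0.3288 -0.7926  0.135 ]
lid [13.8 58.4] [11 56  8  5 18] [ 0.3433 -0.7655  0.135 ]
lid [ 7.  64.8] [ 0 62 15  7 62] [ 0.3699 -0.7671  0.135 ]
lid [ 25.8 101.4] [   0   76   49   48 1127] [ 0.4713 -0.6442  0.135 ]
lid [228.2 115.4] [223 111  12   9  80] [ 0.3786 -0.1719  0.135 ]
lid [163.2 175. ] [ 118  141   89   65 2451] [ 0.5803 -0.241   0.135 ]
lid [288.6 181.4] [282 176  14  11 110] [0.5214 0.0123 0.135 ]
lid [253.5 206. ] [247 201  14  11 127] [ 0.6003 -0.037   0.135 ]
lid [316.5 210.4] [310 205  14  12 129] [0.5746 0.0843 0.135 ]
lid [235.3 222.6] [229 221  15   6  46] [ 0.6474 -0.0583  0.135 ]
lid [271.1 224.6] [267 223   9   4  17] [0.6317 0.0091 0.135 ]
lid [283.9 230.2] [281 227   7   6  18] [0.6367 0.0361 0.135 ]
[... 1879 characters left out ...]
.2 58.6] [10 54 11 16 78] [0.155  0.6578 0.135 ]
lid [ 55.5 166.3] [ 52 156   6  21  24] [0.1958 0.2423 0.135 ]
lid [266.8 164.7] [260 160  14  10 106] [0.5739 0.0845 0.135 ]
lid [254.2 198.2] [248 193  14  11 125] [0.5207 0.0125 0.135 ]
lid [304.8 204.1] [298 199  15  11 133] [ 0.5996 -0.0369  0.135 ]
lid [203.3 317.6] [195 310  17  16 202] [ 0.3619 -0.1875  0.135 ]
lid [311.2 382.3] [ 249  330  129   90 5718] [ 0.4711 -0.3448  0.135 ]
mat [199.8 156.2] [ 141  127  122   60 4426] [0.4872 0.2989 0.004 ]
blue [254.6 205. ] [244 191  22  25 240] [0.5476 0.0983 0.015 ]
blue [256.1 224.7] [246 213  21  23 261] [0.5315 0.047  0.015 ]
blue [258.3 242.5] [241 229  34  24 415] [0.5192 0.0025 0.015 ]
```

```bash
python3 - <<'E'
import cv2
im=cv2.imread("pics/scene_zoom.png");print(im.shape)
E
```

```text
(462, 700, 3)
```

View pics/scene_zoom.png

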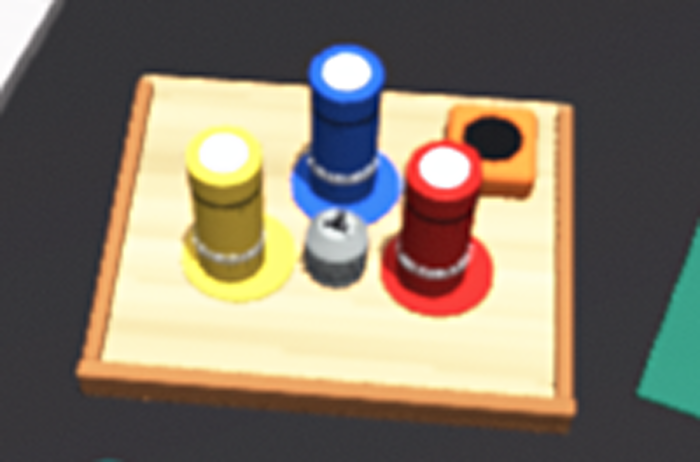

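View pics/side_zoom.png

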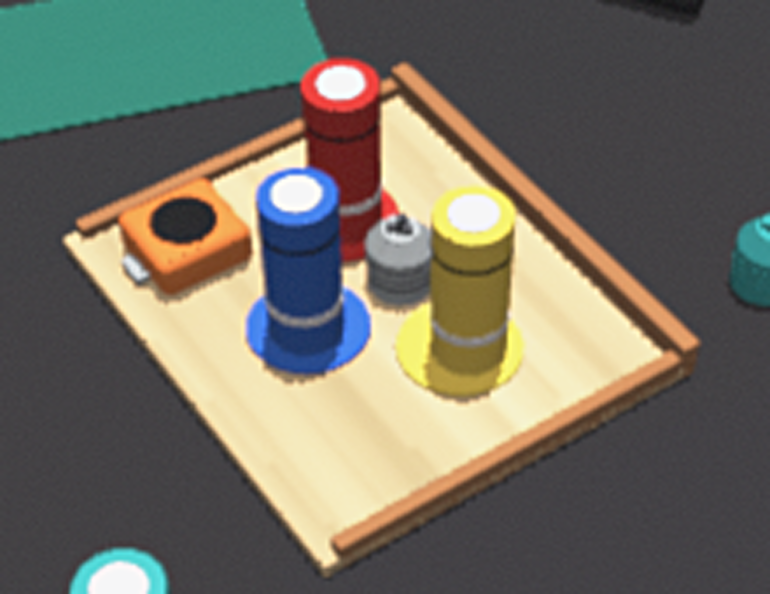

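```bash
cat > meas.py <<'E'
from h import *
from scipy.spatial.transform import Rotation as Rn
s=manip.state(); R=Rn.from_quat(np.roll(s["tool_rot"],-1)).as_matrix(); print("tool axes x,y,z cols\n",R.round(3))
im=cv2.imread("pics/scene0.png"); hsv=cv2.cvtColor(im,cv2.COLOR_BGR2HSV); H,S,V=[hsv[...,i].astype(int) for i in range(3)]
def rect(n,mask,z):
    c=max(cv2.findContours(mask.astype(np.uint8),0,2)[0],key=cv2.contourArea)[:,0]
    P=np.array([atz(n,p,z)[:2] for p in c],np.float32); r=cv2.minAreaRect(P); print(n,r, cv2.boxPoints(r).round(3).tolist())
m=(H>70)&(H<92)&(S>120)&(V>50); m[:, :360]=0; rect("scene",m,.004)
g=cv2.imread("pics/side0.png"); h2=cv2.cvtColor(g,cv2.COLOR_BGR2HSV).astype(int)
m=(h2[...,0]>70)&(h2[...,0]<92)&(h2[...,1]>120)&(h2[...,2]>50); m[200:]=0; rect("side",m,.004)
# tray disc/ring : yellow ring outer
m=(H>22)&(H<36)&(S>90)&(V>100); m[:,:140]=0; m[:,190:]=0; m[:150]=0; m[200:]=0; 
c=np.vstack(cv2.findContours(m.astype(np.uint8),0,2)[0])[:,0]; P=np.array([atz("scene",p,.004)[:2] for p in c],np.float32); print("ring scene",cv2.minEnclosingCircle(P))
h=h2; m=(h[...,0]>22)&(h[...,0]<36)&(h[...,1]>90)&(h[...,2]>100); m[:340]=0
c=np.vstack(cv2.findContours(m.astype(np.uint8),0,2)[0])[:,0]; P=np.array([atz("side",p,.004)[:2] for p in c],np.float32); print("ring side",cv2.minEnclosingCircle(P))
E
python3 meas.py
```

```text
tool axes x,y,z cols
 [[-0.933 -0.     0.361]
 [-0.361  0.002 -0.933]
 [-0.    -1.    -0.002]]
scene ((0.4941733479499817, 0.30249470472335815), (0.13104496896266937, 0.27116337418556213), 83.39029693603516) [[0.35199999809265137, 0.2529999911785126], [0.6209999918937683, 0.22200000286102295], [0.6359999775886536, 0.35199999809265137], [0.367000013589859, 0.382999986410141]]
side ((0.49167919158935547, 0.3003808259963989), (0.1311054527759552, 0.26881834864616394), 83.34001159667969) [[0.35100001096725464, 0.25099998712539673], [0.6179999709129333, 0.2199999988079071], [0.6330000162124634, 0.3499999940395355], [0.3659999966621399, 0.38100001215934753]]
ring scene ((0.49228817224502563, -0.30802926421165466), 0.03447256237268448)
ring side ((0.49122926592826843, -0.308197021484375), 0.035508666187524796)
```

```bash
python3 -m jog '{"offset":[[0.49,0.97,0.05],[0.49,0.97,0.05],[0.49,0.97,0.05],[0.49,0.97,0.05],[0.49,0.97,0.05],[0.49,0.97,0.05],[0.49,0.97,0.05],[0.49,0.97,0.05],[0.49,0.97,0.05],[0.49,0.97,0.05],[0.49,0.97,0.05],[0,0,0]],"angular":[[0,0,0],[0,0,0],[0,0,0],[0,0,0],[0,0,0],[0,0,0],[0,0,0],[0,0,0],[0,0,0],[0,0,0],[0,0,0],[0,0,0]],"jaw":[85,85,85,85,85,85,85,85,85,85,85,85]}'
```

```text
time: 1.35
tool_pos: [0.4745, -0.0876, 0.2567]
tool_rot: [0.133, -0.132, 0.695, -0.694]
contact_force: [-0.6, -0.3, -0.5]
gripper_width: 0.994
```

```bash
python3 -m jog '{"offset":[[0.4,0.8,0],[0.4,0.8,0],[0.13,0.4,0],[0,0,0],[0,0,0]],"angular":[[0,0,0],[0,0,0],[0,0,0],[0,0,0],[0,0,0]],"jaw":[85,85,85,85,85]}'
python3 - <<'E'
from h import *
im=manip.grab_frame("wrist"); cv2.imwrite("pics/w1.png",im)
E
```

```text
time: 1.85
tool_pos: [0.5192, 0.0069, 0.2562]
tool_rot: [-0.129, 0.13, -0.695, 0.695]
contact_force: [-0.4, -0.8, 0.8]
gripper_width: 0.994
```

View pics/w1.png

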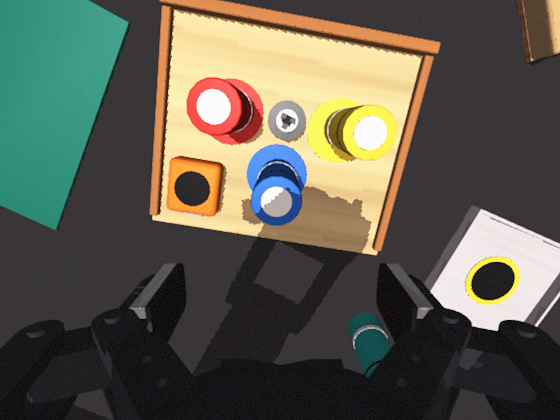

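The wrist view has the blue lid at (276,200), red (213,106), yellow (370,132) and the chuck at (287,121). I'll cross-check the positions in this view.

```bash
cat >> h.py <<'E'
from scipy.spatial.transform import Rotation as Rn
def wray(uv,s=None):
    s=s or manip.state(); m=manip.camera_model("wrist"); T=np.eye(4); T[:3,:3]=Rn.from_quat(np.roll(s["tool_rot"],-1)).as_matrix(); T[:3,3]=s["tool_pos"]; M=T@m["mount"]
    d=M[:3,:3]@np.array([(uv[0]-m["cx"])/m["fx"],(uv[1]-m["cy"])/m["fy"],1]); return M[:3,3],d
def watz(uv,z,s=None):
    o,d=wray(uv,s); return o+d*(z-o[2])/d[2]
E
python3 - <<'E'
from h import *
s=manip.state();print(s["tool_pos"],s["joint_pos"].round(3))
im=cv2.imread("pics/w1.png"); hsv=cv2.cvtColor(im,cv2.COLOR_BGR2HSV).astype(int)
for c,b in blobs((hsv[...,1]<50)&(hsv[...,2]>150),150): 
    if b[4]<3000: print(c,b[4],watz(c,.135,s).round(4))
print("chuck",watz((287,120),.068,s), "disc",watz((492,281),.004,s))
E
```

```text
[0.51914926 0.00647948 0.25627347] [-1.310e-01 -2.170e-01  1.825e+00 -1.000e-03  1.534e+00  1.072e+00]
[213.2 106.2] 944 [0.5745 0.0845 0.135 ]
[284.4 115.7] 740 [0.5878 0.0305 0.135 ]
[370.  132.7] 889 [ 0.6002 -0.0373  0.135 ]
[275.9 201.4] 742 [0.521  0.0122 0.135 ]
chuck [0.58571871 0.0263175  0.068     ] disc [ 0.49093294 -0.3086235   0.004     ]
```

All three cameras agree to within about 1 mm, so I'll descend on blue.

```bash
python3 -m jog '{"offset":[[0.04,0.11,-0.7],[0,0,-0.7],[0,0,-0.7],[0,0,-0.7],[0,0,-0.6],[0,0,0],[0,0,0]],"angular":[[0,0,0],[0,0,0],[0,0,0],[0,0,0],[0,0,0],[0,0,0],[0,0,0]],"jaw":[85,85,85,85,85,85,85]}'
```

```text
time: 2.6
tool_pos: [0.5213, 0.0119, 0.0869]
tool_rot: [-0.129, 0.129, -0.695, 0.695]
contact_force: [-0.3, -0.7, 1.3]
gripper_width: 1.0
```

```bash
python3 -m jog '{"offset":[[0,0,0],[0,0,0],[0,0,0],[0,0,0],[0,0,0],[0,0,0],[0,0,0],[0,0,0]],"angular":[[0,0,0],[0,0,0],[0,0,0],[0,0,0],[0,0,0],[0,0,0],[0,0,0],[0,0,0]],"jaw":[35,35,35,35,35,35,35,35]}'
```

```text
time: 3.4
tool_pos: [0.5231, 0.0128, 0.0887]
tool_rot: [-0.131, 0.129, -0.695, 0.696]
contact_force: [-0.2, 0.4, 6.7]
gripper_width: 0.502
```

```bash
python3 -m jog '{"offset":[[0,0,0.3],[0,0,0.6],[0,0,0.7],[0,0,0.7],[0,0,0.7],[0,0,0],[-0.36,0.95,0],[-0.36,0.95,0],[-0.36,0.95,0],[-0.36,0.95,0],[-0.36,0.95,0],[0,0,0]],"angular":[[0,0,0],[0,0,0],[0,0,0],[0,0,0],[0,0,0],[0,0,0],[0,0,0],[0,0,0],[0,0,0],[0,0,0],[0,0,0],[0,0,0]],"jaw":[35,35,35,35,35,35,35,35,35,35,35,35]}'
```

```text
time: 4.6
tool_pos: [0.4297, 0.2511, 0.2355]
tool_rot: [0.132, -0.133, 0.695, -0.694]
contact_force: [0.1, -1.3, -2.5]
gripper_width: 0.499
```

```bash
python3 -m jog '{"offset":[[-0.16,0.6,0],[-0.16,0.6,0],[0,0,0],[0,0,-0.7],[0,0,-0.7],[0,0,-0.7],[0,0,-0.6],[0,0,-0.2],[0,0,0],[0,0,0]],"angular":[[0,0,0],[0,0,0],[0,0,0],[0,0,0],[0,0,0],[0,0,0],[0,0,0],[0,0,0],[0,0,0],[0,0,0]],"jaw":[35,35,35,35,35,35,35,35,35,35]}'
```

```text
time: 5.6
tool_pos: [0.418, 0.3067, 0.0929]
tool_rot: [0.13, -0.129, 0.695, -0.695]
contact_force: [-0.8, 0.2, -0.4]
gripper_width: 0.498
```

```bash
python3 -m jog '{"offset":[[0,0,-0.1],[0,0,-0.1],[0,0,-0.06],[0,0,0],[0,0,0]],"angular":[[0,0,0],[0,0,0],[0,0,0],[0,0,0],[0,0,0]],"jaw":[35,35,35,35,35]}'; python3 - <<'E'
from h import *
cv2.imwrite("pics/s1.png",manip.grab_frame("side")[60:300,60:380])
E
```

```text
time: 6.1
tool_pos: [0.4169, 0.3067, 0.0786]
tool_rot: [-0.13, 0.13, -0.695, 0.695]
contact_force: [-0.2, -0.5, -0.8]
gripper_width: 0.502
```

View pics/s1.png

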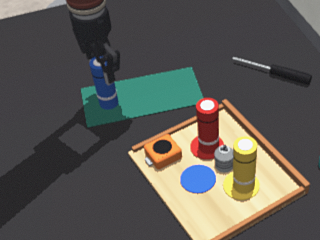

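The side view shows the blue tube upright over the near end of the mat at (105,105). I'll feel for contact.

```bash
python3 -m jog '{"offset":[[0,0,-0.03],[0,0,0],[0,0,0]],"angular":[[0,0,0],[0,0,0],[0,0,0]],"jaw":[35,35,35]}'; python3 -m jog '{"offset":[[0,0,-0.03],[0,0,0],[0,0,0]],"angular":[[0,0,0],[0,0,0],[0,0,0]],"jaw":[35,35,35]}'
```

```text
time: 6.45
tool_pos: [0.4174, 0.307, 0.0777]
tool_rot: [0.13, -0.129, 0.695, -0.695]
contact_force: [-0.6, -0.8, 2.4]
gripper_width: 0.502
time: 6.75
tool_pos: [0.4177, 0.3072, 0.0778]
tool_rot: [0.13, -0.129, 0.695, -0.695]
contact_force: [-3.5, -2.2, 10.5]
gripper_width: 0.503
```

Contact. Release, rise, and head for red.

```bash
python3 -m jog '{"offset":[[0,0,0],[0,0,0],[0,0,0],[0,0,0],[0,0,0],[0,0,0.3],[0,0,0.7],[0,0,0.7],[0,0,0.7],[0,0,0.7],[0,0,0.3],[0,0,0]],"angular":[[0,0,0],[0,0,0],[0,0,0],[0,0,0],[0,0,0],[0,0,0],[0,0,0],[0,0,0],[0,0,0],[0,0,0],[0,0,0],[0,0,0]],"jaw":[85,85,85,85,85,85,85,85,85,85,85,85]}'
python3 -m jog '{"offset":[[0.52,-0.74,0],[0.52,-0.74,0],[0.52,-0.74,0],[0.52,-0.74,0],[0.52,-0.74,0],[0.52,-0.74,0],[0,0,0],[0,0,0]],"angular":[[0,0,0],[0,0,0],[0,0,0],[0,0,0],[0,0,0],[0,0,0],[0,0,0],[0,0,0]],"jaw":[85,85,85,85,85,85,85,85]}'
```

```text
time: 7.95
tool_pos: [0.4183, 0.3075, 0.2492]
tool_rot: [0.132, -0.128, 0.696, -0.694]
contact_force: [0.6, 1.0, 0.4]
gripper_width: 0.993
time: 8.75
tool_pos: [0.5721, 0.084, 0.2428]
tool_rot: [0.127, -0.131, 0.696, -0.695]
contact_force: [0.0, -0.3, -1.0]
gripper_width: 0.997
```

```bash
python3 -m jog '{"offset":[[0.05,0.01,-0.5],[0,0,-0.7],[0,0,-0.7],[0,0,-0.7],[0,0,-0.54],[0,0,0],[0,0,0],[0,0,0]],"angular":[[0,0,0],[0,0,0],[0,0,0],[0,0,0],[0,0,0],[0,0,0],[0,0,0],[0,0,0]],"jaw":[85,85,85,85,85,85,85,85]}'
```

```text
time: 9.55
tool_pos: [0.5765, 0.0859, 0.0906]
tool_rot: [-0.131, 0.129, -0.695, 0.695]
contact_force: [0.7, -0.2, 0.7]
gripper_width: 0.991
```

```bash
python3 -m jog '{"offset":[[-0.03,-0.02,-0.05],[0,0,0],[0,0,0],[0,0,0],[0,0,0],[0,0,0],[0,0,0],[0,0,0],[0,0,0]],"angular":[[0,0,0],[0,0,0],[0,0,0],[0,0,0],[0,0,0],[0,0,0],[0,0,0],[0,0,0],[0,0,0]],"jaw":[85,35,35,35,35,35,35,35,35]}'
python3 -m jog '{"offset":[[0,0,0.3],[0,0,0.6],[0,0,0.7],[0,0,0.7],[0,0,0.7],[0,0,0],[0,0.8,0],[0,0.8,0],[0,0.9,0],[0,0.9,0],[0,0.7,0],[0,0,0]],"angular":[[0,0,0],[0,0,0],[0,0,0],[0,0,0],[0,0,0],[0,0,0],[0,0,0],[0,0,0],[0,0,0],[0,0,0],[0,0,0],[0,0,0]],"jaw":[35,35,35,35,35,35,35,35,35,35,35,35]}'
```

```text
time: 10.45
tool_pos: [0.5745, 0.0843, 0.0868]
tool_rot: [-0.13, 0.129, -0.695, 0.695]
contact_force: [-0.4, -0.1, 4.9]
gripper_width: 0.5
time: 11.65
tool_pos: [0.5722, 0.2928, 0.2338]
tool_rot: [0.13, -0.133, 0.695, -0.695]
contact_force: [-0.3, 0.4, -1.2]
gripper_width: 0.505
```

```bash
python3 -m jog '{"offset":[[0,0,-0.7],[0,0,-0.7],[0,0,-0.7],[0,0,-0.6],[0,0,-0.3],[0,0,0],[0,0,-0.04],[0,0,-0.04],[0,0,0],[0,0,0]],"angular":[[0,0,0],[0,0,0],[0,0,0],[0,0,0],[0,0,0],[0,0,0],[0,0,0],[0,0,0],[0,0,0],[0,0,0]],"jaw":[35,35,35,35,35,35,35,35,35,35]}'
```

```text
time: 12.65
tool_pos: [0.5747, 0.2895, 0.0835]
tool_rot: [0.13, -0.129, 0.695, -0.695]
contact_force: [0.4, -1.1, -1.0]
gripper_width: 0.504
```

```bash
python3 -m jog '{"offset":[[0,0,-0.03],[0,0,0],[0,0,0]],"angular":[[0,0,0],[0,0,0],[0,0,0]],"jaw":[35,35,35]}'
```

```text
time: 12.95
tool_pos: [0.5739, 0.2892, 0.0806]
tool_rot: [-0.13, 0.13, -0.695, 0.695]
contact_force: [0.1, 0.8, -2.4]
gripper_width: 0.502
```

```bash
python3 -m jog '{"offset":[[0,0,-0.03],[0,0,-0.03],[0,0,0],[0,0,0]],"angular":[[0,0,0],[0,0,0],[0,0,0],[0,0,0]],"jaw":[35,35,35,35]}'; python3 -m jog '{"offset":[[0,0,-0.03],[0,0,0],[0,0,0]],"angular":[[0,0,0],[0,0,0],[0,0,0]],"jaw":[35,35,35]}'
```

```text
time: 13.35
tool_pos: [0.5739, 0.2892, 0.0774]
tool_rot: [-0.13, 0.13, -0.695, 0.695]
contact_force: [-0.5, -0.1, -1.6]
gripper_width: 0.499
time: 13.65
tool_pos: [0.5739, 0.2892, 0.076]
tool_rot: [0.13, -0.13, 0.695, -0.695]
contact_force: [0.1, 0.2, -2.2]
gripper_width: 0.499
```

```bash
python3 -m jog '{"offset":[[0,0,-0.03],[0,0,0],[0,0,0]],"angular":[[0,0,0],[0,0,0],[0,0,0]],"jaw":[35,35,35]}'
```

```text
time: 13.95
tool_pos: [0.5743, 0.2894, 0.0759]
tool_rot: [0.13, -0.129, 0.695, -0.695]
contact_force: [-3.0, -0.7, 5.9]
gripper_width: 0.507
```

```bash
python3 -m jog '{"offset":[[0,0,0],[0,0,0],[0,0,0],[0,0,0],[0,0,0],[0,0,0.3],[0,0,0.7],[0,0,0.7],[0,0,0.7],[0,0,0.7],[0,0,0.3],[0,0,0]],"angular":[[0,0,0],[0,0,0],[0,0,0],[0,0,0],[0,0,0],[0,0,0],[0,0,0],[0,0,0],[0,0,0],[0,0,0],[0,0,0],[0,0,0]],"jaw":[85,85,85,85,85,85,85,85,85,85,85,85]}'
python3 -m jog '{"offset":[[0.06,-0.8,0],[0.06,-0.8,0],[0.06,-0.8,0],[0.06,-0.8,0],[0.06,-0.8,0],[0.06,-0.8,0],[0.06,-0.8,0],[0.06,-0.8,0],[0,0,0],[0,0,0]],"angular":[[0,0,0],[0,0,0],[0,0,0],[0,0,0],[0,0,0],[0,0,0],[0,0,0],[0,0,0],[0,0,0],[0,0,0]],"jaw":[85,85,85,85,85,85,85,85,85,85]}'
```

```text
time: 15.15
tool_pos: [0.5754, 0.2898, 0.2488]
tool_rot: [0.132, -0.127, 0.696, -0.695]
contact_force: [-0.6, 1.7, 0.8]
gripper_width: 0.992
time: 16.15
tool_pos: [0.5969, -0.0312, 0.242]
tool_rot: [0.128, -0.13, 0.696, -0.695]
contact_force: [1.0, -0.9, -1.3]
gripper_width: 0.994
```

```bash
python3 -m jog '{"offset":[[0.06,-0.12,-0.5],[0,0,-0.7],[0,0,-0.7],[0,0,-0.7],[0,0,-0.5],[0,0,0],[0,0,0],[0,0,0]],"angular":[[0,0,0],[0,0,0],[0,0,0],[0,0,0],[0,0,0],[0,0,0],[0,0,0],[0,0,0]],"jaw":[85,85,85,85,85,85,85,85]}'
```

```text
time: 16.95
tool_pos: [0.6022, -0.0363, 0.0916]
tool_rot: [-0.131, 0.129, -0.695, 0.695]
contact_force: [0.9, -0.2, -0.1]
gripper_width: 0.992
```

```bash
python3 -m jog '{"offset":[[-0.03,0,-0.06],[0,0,0],[0,0,0],[0,0,0],[0,0,0],[0,0,0],[0,0,0],[0,0,0],[0,0,0]],"angular":[[0,0,0],[0,0,0],[0,0,0],[0,0,0],[0,0,0],[0,0,0],[0,0,0],[0,0,0],[0,0,0]],"jaw":[85,35,35,35,35,35,35,35,35]}'
python3 -m jog '{"offset":[[0,0,0.3],[0,0,0.6],[0,0,0.7],[0,0,0.7],[0,0,0.8],[0,0,0],[0,0,0]],"angular":[[0,0,0],[0,0,0],[0,0,0],[0,0,0],[0,0,0],[0,0,0],[0,0,0]],"jaw":[35,35,35,35,35,35,35]}'
python3 -m jog '{"offset":[[-0.26,0.84,0],[-0.26,0.84,0],[-0.26,0.84,0],[-0.26,0.84,0],[-0.26,0.84,0],[-0.26,0.84,0],[-0.26,0.84,0],[-0.26,0.84,0],[0,0,0],[0,0,0]],"angular":[[0,0,0],[0,0,0],[0,0,0],[0,0,0],[0,0,0],[0,0,0],[0,0,0],[0,0,0],[0,0,0],[0,0,0]],"jaw":[35,35,35,35,35,35,35,35,35,35]}'
```

```text
time: 17.85
tool_pos: [0.6, -0.037, 0.0873]
tool_rot: [-0.13, 0.129, -0.695, 0.695]
contact_force: [0.3, -1.3, 4.5]
gripper_width: 0.502
time: 18.55
tool_pos: [0.5994, -0.0367, 0.2423]
tool_rot: [-0.13, 0.129, -0.695, 0.695]
contact_force: [-0.3, -0.0, -2.5]
gripper_width: 0.501
time: 19.55
tool_pos: [0.4938, 0.2993, 0.2386]
tool_rot: [-0.129, 0.132, -0.694, 0.696]
contact_force: [0.8, -0.9, -2.6]
gripper_width: 0.498
```

Place height is expected at about 0.076, 0.162 below.

```bash
python3 -m jog '{"offset":[[0,0,-0.7],[0,0,-0.7],[0,0,-0.7],[0,0,-0.6],[0,0,-0.4],[0,0,0],[0,0,0],[0,0,-0.03],[0,0,0],[0,0,0]],"angular":[[0,0,0],[0,0,0],[0,0,0],[0,0,0],[0,0,0],[0,0,0],[0,0,0],[0,0,0],[0,0,0],[0,0,0]],"jaw":[35,35,35,35,35,35,35,35,35,35]}'
```

```text
time: 20.55
tool_pos: [0.4963, 0.2995, 0.0865]
tool_rot: [0.13, -0.129, 0.695, -0.695]
contact_force: [0.3, -0.7, -2.7]
gripper_width: 0.5
```

```bash
python3 -m jog '{"offset":[[0,0,-0.09],[0,0,-0.09],[0,0,0],[0,0,0]],"angular":[[0,0,0],[0,0,0],[0,0,0],[0,0,0]],"jaw":[35,35,35,35]}'; python3 -m jog '{"offset":[[0,0,-0.03],[0,0,0],[0,0,0]],"angular":[[0,0,0],[0,0,0],[0,0,0]],"jaw":[35,35,35]}'
```

```text
time: 20.95
tool_pos: [0.4958, 0.2994, 0.0763]
tool_rot: [0.13, -0.129, 0.695, -0.695]
contact_force: [0.2, -0.5, -0.8]
gripper_width: 0.505
time: 21.25
tool_pos: [0.4961, 0.2995, 0.0763]
tool_rot: [0.13, -0.129, 0.695, -0.695]
contact_force: [-2.1, -0.9, 6.7]
gripper_width: 0.502
```

```bash
python3 -m jog '{"offset":[[0,0,0],[0,0,0],[0,0,0],[0,0,0],[0,0,0],[0,0,0.3],[0,0,0.7],[0,0,0.7],[0,0,0.7],[0,0,0.7],[0,0,0.3],[0,0,0]],"angular":[[0,0,0],[0,0,0],[0,0,0],[0,0,0],[0,0,0],[0,0,0],[0,0,0],[0,0,0],[0,0,0],[0,0,0],[0,0,0],[0,0,0]],"jaw":[85,85,85,85,85,85,85,85,85,85,85,85]}'
python3 - <<'E'
from h import *
a=manip.grab_frame("scene"); b=manip.grab_frame("side"); cv2.imwrite("pics/sc2.png",a); cv2.imwrite("pics/sd2.png",b)
cv2.imwrite("pics/both2.png",np.hstack([a[140:340,180:480],b[100:300,130:430]]))
E
```

```text
time: 22.45
tool_pos: [0.4969, 0.2999, 0.2485]
tool_rot: [0.132, -0.127, 0.696, -0.695]
contact_force: [-0.4, -0.7, -0.7]
gripper_width: 0.996
```

View pics/both2.png

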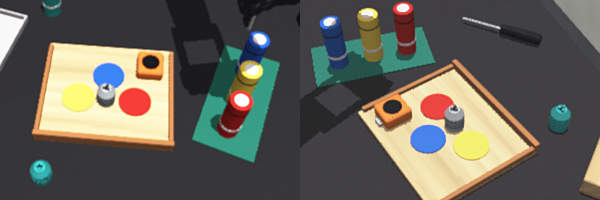

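All three tubes stand on the mat and the chuck has not moved. Next, measure the exposed spots, the chuck and the tube lids.

```bash
python3 - <<'E'
from h import *
for n,f in (("scene","sc2"),("side","sd2")):
    im=cv2.imread(f"pics/{f}.png"); hsv=cv2.cvtColor(im,cv2.COLOR_BGR2HSV).astype(int); H,S,V=[hsv[...,i] for i in range(3)]
    bay=np.zeros(H.shape,bool)
    poly=px(n,[[.45,-.06,.012],[.48,.13,.012],[.68,.14,.012],[.66,-.11,.012]]).astype(np.int32)
    t=np.zeros(H.shape,np.uint8); cv2.fillPoly(t,[poly],1); bay=t>0
    for nm,mask in (("yellow",(H>24)&(H<33)&(S>170)),("blue",(H>105)&(H<125)&(S>150)),("red",((H<4)|(H>176))&(S>190))):
        c=max(cv2.findContours((mask&bay).astype(np.uint8),0,cv2.CHAIN_APPROX_NONE)[0],key=cv2.contourArea)
        hull=cv2.convexHull(c)[:,0]
        P=np.array([atz(n,p,.015)[:2] for p in hull],np.float32); cc,r=cv2.minEnclosingCircle(P)
        print(n,nm,np.round(cc,4),round(r,4))
    for c,b in blobs((S<40)&(V>215)): 
        w=atz(n,c,.124)
        if b[4]<300 and .2<w[1]<.4: print(n,"lid",c,w.round(4),b[4])
    m=(S<45)&(V>40)&bay; 
    for c,b in blobs(m,60): print(n,"grey",c,b,"top",atz(n,(b[0]+b[2]/2,b[1]),.063).round(4))
E
```

```text
Traceback (most recent call last):
ValueError: max() iterable argument is empty
```

```bash
python3 - <<'E'
import cv2,numpy as np
from h import *
out=[]
for n,f,(u,v) in (("scene","sc2",(286,234)),("side","sd2",(284,217))):
    im=cv2.imread(f"pics/{f}.png"); im=cv2.resize(im[v-25:v+25,u-25:u+25],None,fx=8,fy=8,interpolation=cv2.INTER_CUBIC)
    for cx,cy,col in ((.5873,.0237,(0,255,0)),(.586,.0255,(255,0,255))):
      for z,r in ((.012,.02),(.05,.02),(.063,.011)):
        a=np.linspace(0,2*np.pi,40); p=px(n,np.c_[cx+r*np.cos(a),cy+r*np.sin(a),0*a+z]); p=((p-[u-25,v-25]+.5)*8).astype(np.int32)
        cv2.polylines(im,[p],True,col,1)
    out.append(im)
cv2.imwrite("pics/ck.png",np.hstack(out))
E
```

```text
(no output)
```

View pics/ck.png

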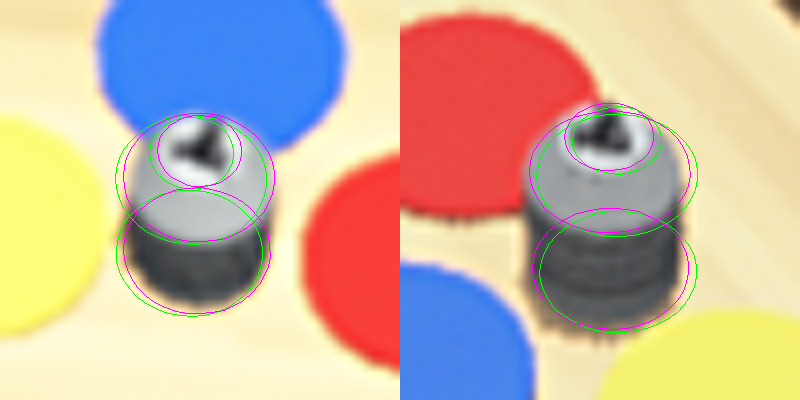

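The magenta overlay puts the chuck near (0.585, 0.026). I'll fix the spot thresholds.

```bash
cat > spots.py <<'E'
from h import *
from scipy.optimize import least_squares
def circfit(P):
    f=lambda q:np.hypot(P[:,0]-q[0],P[:,1]-q[1])-.036
    return least_squares(f,P.mean(0),loss="soft_l1",f_scale=.001)
for n,f in (("scene","sc2"),("side","sd2")):
    im=cv2.imread(f"pics/{f}.png"); hsv=cv2.cvtColor(im,cv2.COLOR_BGR2HSV).astype(int); H,S,V=[hsv[...,i] for i in range(3)]
    poly=px(n,[[.45,-.06,.012],[.48,.13,.012],[.68,.14,.012],[.66,-.11,.012]]).astype(np.int32)
    t=np.zeros(H.shape,np.uint8); cv2.fillPoly(t,[poly],1); bay=t>0
    for nm,mask in (("yellow",(H>24)&(H<35)&(S>115)&(V>150)),("blue",(H>100)&(H<125)&(S>120)),("red",((H<5)|(H>174))&(S>130))):
        c=max(cv2.findContours((mask&bay).astype(np.uint8),0,cv2.CHAIN_APPROX_NONE)[0],key=cv2.contourArea)
        P=np.array([atz(n,p,.015)[:2] for p in cv2.convexHull(c)[:,0]]); r=circfit(P)
        print(n,nm,r.x.round(4),"rms",np.sqrt(np.mean(r.fun**2)).round(4),len(P))
    for c,b in blobs((S<40)&(V>215)): 
        w=atz(n,c,.124)
        if b[4]<300 and .2<w[1]<.4: print(n,"lid",c,w.round(4),b[4])
E
python3 spots.py
```

```text
scene yellow [ 0.5977 -0.033 ] rms 0.0009 20
scene blue [0.5256 0.0142] rms 0.0019 18
scene red [0.5719 0.0881] rms 0.0021 21
scene lid [440.  178.5] [0.4153 0.3086 0.124 ] 88
scene lid [432.6 210.2] [0.5002 0.3028 0.124 ] 81
scene lid [421.3 239.7] [0.5749 0.2898 0.124 ] 139
scene lid [396.6 356.4] [0.8091 0.2787 0.124 ] 106
side yellow [ 0.5951 -0.035 ] rms 0.0006 22
side blue [0.5215 0.0131] rms 0.0012 22
side red [0.5709 0.0852] rms 0.0012 16
side lid [232.4 107.5] [0.5743 0.2898 0.124 ] 77
side lid [197.2 112.6] [0.4987 0.3036 0.124 ] 52
side lid [158.2 121.2] [0.4141 0.3091 0.124 ] 63
```

```bash
python3 -m jog '{"offset":[[0.25,-0.78,0],[0.25,-0.78,0],[0.25,-0.78,0],[0.25,-0.78,0],[0.25,-0.78,0],[0.25,-0.78,0],[0.25,-0.78,0],[0,0,0],[0,0,0],[0,0,0]],"angular":[[0,0,0],[0,0,0],[0,0,0],[0,0,0],[0,0,0],[0,0,0],[0,0,0],[0,0,0],[0,0,0],[0,0,0]],"jaw":[85,85,85,85,85,85,85,85,85,85]}'
python3 - <<'E'
from h import *
s=manip.state(); im=manip.grab_frame("wrist"); cv2.imwrite("pics/w2.png",im); np.save("w2.npy",s,allow_pickle=True)
print(s["tool_pos"])
E
```

```text
time: 23.55
tool_pos: [0.582, 0.0271, 0.2427]
tool_rot: [0.129, -0.131, 0.696, -0.695]
contact_force: [-0.1, 0.5, 0.2]
gripper_width: 0.994
[0.58198623 0.02711298 0.24271521]
```

View pics/w2.png

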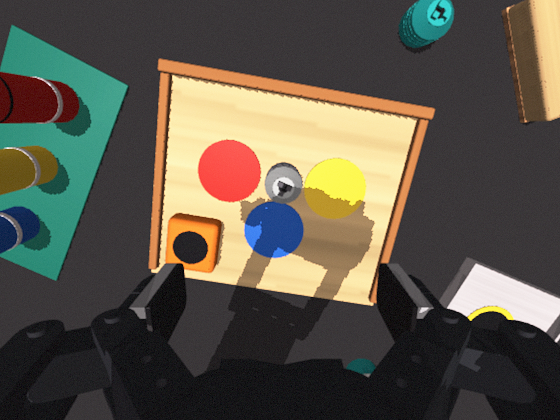

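The wrist view shows red spot (229,171), yellow (335,188), blue (273,230), chuck nose (284,186) and tape (194,243).

```bash
python3 - <<'E'
from h import *
s=np.load("w2.npy",allow_pickle=True).item()
for nm,p,z in (("red",(229.5,170.5),.015),("yel",(335,188),.015),("blue",(273.5,230),.015),("nose",(284,187),.065),("base",(285,180),.05),("tape",(194,243),.042)): print(nm,watz(p,z,s).round(4))
E
```

```text
red [0.5724 0.0877 0.015 ]
yel [ 0.5974 -0.0332  0.015 ]
blue [0.5232 0.015  0.015 ]
nose [0.5867 0.0265 0.065 ]
base [0.5911 0.027  0.05  ]
tape [0.4851 0.0962 0.042 ]
```

```bash
python3 -m jog '{"offset":[[0.06,-0.01,-0.6],[0,0,-0.7],[0,0,-0.7],[0,0,-0.7],[0,0,-0.7],[0,0,-0.5],[0,0,0],[0,0,0],[0,0,0]],"angular":[[0,0,0],[0,0,0],[0,0,0],[0,0,0],[0,0,0],[0,0,0],[0,0,0],[0,0,0],[0,0,0]],"jaw":[85,85,85,85,85,85,85,85,85]}'
```

```text
time: 24.5
tool_pos: [0.5875, 0.0262, 0.0519]
tool_rot: [-0.131, 0.129, -0.695, 0.695]
contact_force: [0.2, -0.3, 1.2]
gripper_width: 0.997
```

```bash
python3 -m jog '{"offset":[[-0.04,0,-0.3],[0,0,-0.2],[0,0,-0.15],[0,0,0],[0,0,0]],"angular":[[0,0,0],[0,0,0],[0,0,0],[0,0,0],[0,0,0]],"jaw":[85,85,85,85,85]}'
```

```text
time: 25.0
tool_pos: [0.5837, 0.0257, 0.0166]
tool_rot: [0.129, -0.13, 0.695, -0.695]
contact_force: [0.2, 0.3, 0.5]
gripper_width: 1.0
```

```bash
python3 -m jog '{"offset":[[0.02,0.01,0],[0,0,0],[0,0,0],[0,0,0],[0,0,0],[0,0,0],[0,0,0],[0,0,0],[0,0,0],[0,0,0]],"angular":[[0,0,0],[0,0,0],[0,0,0],[0,0,0],[0,0,0],[0,0,0],[0,0,0],[0,0,0],[0,0,0],[0,0,0]],"jaw":[85,30,30,30,30,30,30,30,30,30]}'
```

```text
time: 26.0
tool_pos: [0.5854, 0.0262, 0.0176]
tool_rot: [-0.13, 0.129, -0.695, 0.695]
contact_force: [0.7, -0.0, 4.5]
gripper_width: 0.451
```

```bash
python3 -m jog '{"offset":[[0,0,0.3],[0,0,0.6],[0,0,0.7],[0,0,0.7],[0,0,0.7],[0,0,0],[0,0,0]],"angular":[[0,0,0],[0,0,0],[0,0,0],[0,0,0],[0,0,0],[0,0,0],[0,0,0]],"jaw":[30,30,30,30,30,30,30]}'
python3 -m jog '{"offset":[[-0.23,-0.83,0],[-0.23,-0.83,0],[-0.23,-0.83,0],[-0.23,-0.83,0],[-0.23,-0.83,0],[-0.23,-0.83,0],[-0.23,-0.83,0],[-0.23,-0.83,0],[0,0,0],[0,0,0]],"angular":[[0,0,0],[0,0,0],[0,0,0],[0,0,0],[0,0,0],[0,0,0],[0,0,0],[0,0,0],[0,0,0],[0,0,0]],"jaw":[30,30,30,30,30,30,30,30,30,30]}'
```

```text
time: 26.7
tool_pos: [0.5847, 0.0262, 0.1674]
tool_rot: [-0.13, 0.129, -0.695, 0.695]
contact_force: [-0.1, -0.2, -2.5]
gripper_width: 0.455
time: 27.7
tool_pos: [0.4912, -0.3054, 0.1641]
tool_rot: [0.128, -0.13, 0.697, -0.694]
contact_force: [-0.0, -0.4, -1.7]
gripper_width: 0.451
```

```bash
python3 -m jog '{"offset":[[0,-0.05,-0.7],[0,0,-0.7],[0,0,-0.7],[0,0,-0.5],[0,0,-0.2],[0,0,0],[0,0,0],[0,0,0]],"angular":[[0,0,0],[0,0,0],[0,0,0],[0,0,0],[0,0,0],[0,0,0],[0,0,0],[0,0,0]],"jaw":[30,30,30,30,30,30,30,30]}'
```

```text
time: 28.5
tool_pos: [0.4943, -0.309, 0.0292]
tool_rot: [-0.131, 0.129, -0.694, 0.696]
contact_force: [0.9, -0.2, -1.5]
gripper_width: 0.451
```

```bash
python3 -m jog '{"offset":[[-0.04,0.01,-0.15],[0,0,-0.1],[0,0,-0.05],[0,0,0],[0,0,0]],"angular":[[0,0,0],[0,0,0],[0,0,0],[0,0,0],[0,0,0]],"jaw":[30,30,30,30,30]}'; python3 -m jog '{"offset":[[0,0,-0.03],[0,0,0],[0,0,0]],"angular":[[0,0,0],[0,0,0],[0,0,0]],"jaw":[30,30,30]}'
```

```text
time: 29.0
tool_pos: [0.4909, -0.3078, 0.012]
tool_rot: [0.13, -0.13, 0.695, -0.695]
contact_force: [0.1, -0.8, -2.0]
gripper_width: 0.451
time: 29.3
tool_pos: [0.491, -0.3078, 0.0106]
tool_rot: [-0.13, 0.13, -0.695, 0.695]
contact_force: [0.2, 0.1, -1.4]
gripper_width: 0.455
```

```bash
python3 -m jog '{"offset":[[0,0,-0.03],[0,0,0],[0,0,0]],"angular":[[0,0,0],[0,0,0],[0,0,0]],"jaw":[30,30,30]}'; python3 -m jog '{"offset":[[0,0,-0.02],[0,0,0],[0,0,0]],"angular":[[0,0,0],[0,0,0],[0,0,0]],"jaw":[30,30,30]}'
```

```text
time: 29.6
tool_pos: [0.4912, -0.308, 0.0096]
tool_rot: [-0.13, 0.129, -0.695, 0.695]
contact_force: [-0.8, 0.6, 1.3]
gripper_width: 0.452
time: 29.9
tool_pos: [0.4913, -0.308, 0.0096]
tool_rot: [-0.13, 0.13, -0.695, 0.695]
contact_force: [-3.6, 3.4, 7.8]
gripper_width: 0.453
```

The floor is felt at the expected height. Release, rise and check.

```bash
python3 -m jog '{"offset":[[0,0,0],[0,0,0],[0,0,0],[0,0,0],[0,0,0],[0,0,0.2],[0,0,0.5],[0,0,0.8],[0,0,0.9],[0,0,0.9],[0,0,0.9],[0,0,0]],"angular":[[0,0,0],[0,0,0],[0,0,0],[0,0,0],[0,0,0],[0,0,0],[0,0,0],[0,0,0],[0,0,0],[0,0,0],[0,0,0],[0,0,0]],"jaw":[85,85,85,85,85,85,85,85,85,85,85,85]}'
python3 - <<'E'
from h import *
a=manip.grab_frame("scene"); b=manip.grab_frame("side");cv2.imwrite("pics/sc3.png",a); cv2.imwrite("pics/sd3.png",b)
u=cv2.resize(a[140:220,110:220],None,fx=4,fy=4); v=cv2.resize(b[320:420,240:380],(448,320))
cv2.imwrite("pics/tr3.png",np.hstack([u,v][:1]+[v])[:,:800])
E
```

```text
time: 31.1
tool_pos: [0.4943, -0.3104, 0.2283]
tool_rot: [-0.133, 0.126, -0.691, 0.699]
contact_force: [0.7, -0.2, 0.2]
gripper_width: 0.994
```

View pics/tr3.png

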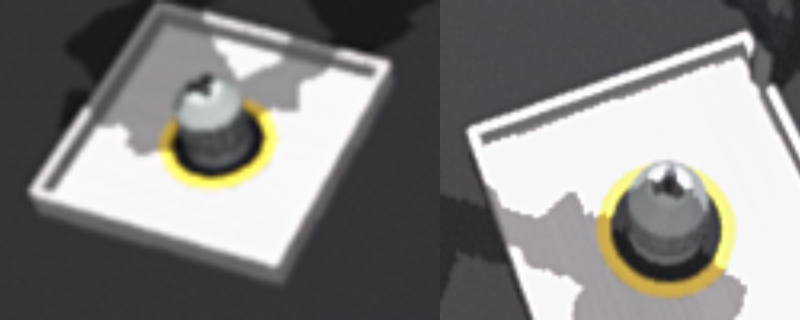

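View pics/sc3.png

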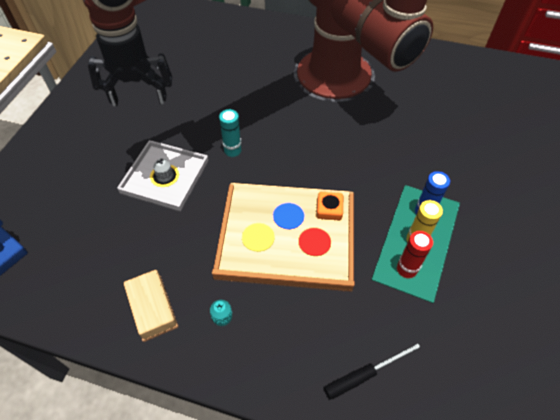

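The chuck stands centred on the disc, the tubes are on the mat, and the spots are clear. Re-measuring with nothing in the way.

```bash
sed -i 's/sc2/sc3/;s/sd2/sd3/' spots.py; python3 spots.py
```

```text
scene yellow [ 0.5979 -0.0335] rms 0.0009 21
scene blue [0.5248 0.0152] rms 0.0018 21
scene red [0.5727 0.0878] rms 0.0021 22
scene lid [439.  178.8] [0.4167 0.3067 0.124 ] 109
scene lid [431.2 208.6] [0.4971 0.2997 0.124 ] 127
scene lid [421.3 239.7] [0.5749 0.2898 0.124 ] 139
scene lid [396.6 356.4] [0.8091 0.2787 0.124 ] 106Traceback (most recent call last):
  File "spots.py", line 11, in <module>
    c=max(cv2.findContours((mask&bay).astype(np.uint8),0,cv2.CHAIN_APPROX_NONE)[0],key=cv2.contourArea)
ValueError: max() iterable argument is empty
```

```bash
python3 -m jog '{"offset":[[0,0.9,0.1],[0,0.9,0.1],[0,0.9,0],[0,0.9,0],[0,0.9,0],[0,0.9,0],[0,0.9,0],[0,0.9,0],[0,0.9,0],[0,0.9,0],[0,0.9,0],[0,0.9,0]],"angular":[[0,0,0],[0,0,0],[0,0,0],[0,0,0],[0,0,0],[0,0,0],[0,0,0],[0,0,0],[0,0,0],[0,0,0],[0,0,0],[0,0,0]],"jaw":[85,85,85,85,85,85,85,85,85,85,85,85]}'
python3 -m jog '{"offset":[[0.03,0.9,0],[0,0.5,0],[0,0,0],[0,0,0]],"angular":[[0,0,0],[0,0,0],[0,0,0],[0,0,0]],"jaw":[85,85,85,85]}'
```

```text
time: 32.4
tool_pos: [0.4895, 0.2338, 0.2259]
tool_rot: [-0.129, 0.131, -0.695, 0.695]
contact_force: [1.0, -0.2, -0.7]
gripper_width: 0.995
time: 32.8
tool_pos: [0.4914, 0.302, 0.2261]
tool_rot: [-0.129, 0.131, -0.695, 0.696]
contact_force: [-1.0, 0.4, -0.4]
gripper_width: 0.993
```

```bash
python3 -m jog '{"offset":[[0.1,-0.04,-0.5],[0,0,-0.7],[0,0,-0.7],[0,0,-0.6],[0,0,-0.3],[0,0,-0.1],[0,0,0],[0,0,0],[0,0,0]],"angular":[[0,0,0],[0,0,0],[0,0,0],[0,0,0],[0,0,0],[0,0,0],[0,0,0],[0,0,0],[0,0,0]],"jaw":[85,85,85,85,85,85,85,85,85]}'
```

```text
time: 33.7
tool_pos: [0.4988, 0.3007, 0.0852]
tool_rot: [0.131, -0.128, 0.695, -0.695]
contact_force: [0.8, 0.3, -0.5]
gripper_width: 0.997
```

```bash
python3 -m jog '{"offset":[[-0.04,-0.02,-0.16],[0,0,0],[0,0,0],[0,0,0],[0,0,0],[0,0,0],[0,0,0],[0,0,0],[0,0,0],[0,0,0],[0,0,0]],"angular":[[0,0,0],[0,0,0],[0,0,0],[0,0,0],[0,0,0],[0,0,0],[0,0,0],[0,0,0],[0,0,0],[0,0,0],[0,0,0]],"jaw":[85,85,35,35,35,35,35,35,35,35,35]}'
python3 -m jog '{"offset":[[0,0,0.3],[0,0,0.6],[0,0,0.8],[0,0,0.8],[0,0,0.8],[0,0,0],[0,0,0]],"angular":[[0,0,0],[0,0,0],[0,0,0],[0,0,0],[0,0,0],[0,0,0],[0,0,0]],"jaw":[35,35,35,35,35,35,35]}'
```

```text
time: 34.8
tool_pos: [0.4958, 0.2993, 0.0755]
tool_rot: [0.13, -0.129, 0.695, -0.695]
contact_force: [-0.0, -1.1, 3.3]
gripper_width: 0.501
time: 35.5
tool_pos: [0.4955, 0.2993, 0.2412]
tool_rot: [0.13, -0.129, 0.695, -0.695]
contact_force: [-1.0, -0.4, -3.1]
gripper_width: 0.502
```

```bash
python3 -m jog '{"offset":[[0.25,-0.83,0],[0.25,-0.83,0],[0.25,-0.83,0],[0.25,-0.83,0],[0.25,-0.83,0],[0.25,-0.83,0],[0.25,-0.83,0],[0.25,-0.83,0],[0,0,0],[0,0,0],[0,0,0]],"angular":[[0,0,0],[0,0,0],[0,0,0],[0,0,0],[0,0,0],[0,0,0],[0,0,0],[0,0,0],[0,0,0],[0,0,0],[0,0,0]],"jaw":[35,35,35,35,35,35,35,35,35,35,35]}'
```

```text
time: 36.6
tool_pos: [0.5943, -0.0318, 0.2381]
tool_rot: [0.129, -0.131, 0.696, -0.694]
contact_force: [0.5, -0.5, -1.6]
gripper_width: 0.497
```

Expected placing height is about 0.0865.

```bash
python3 -m jog '{"offset":[[0.03,-0.03,-0.7],[0,0,-0.7],[0,0,-0.7],[0,0,-0.5],[0,0,-0.3],[0,0,0],[0,0,0],[0,0,0]],"angular":[[0,0,0],[0,0,0],[0,0,0],[0,0,0],[0,0,0],[0,0,0],[0,0,0],[0,0,0]],"jaw":[35,35,35,35,35,35,35,35]}'
```

```text
time: 37.4
tool_pos: [0.5985, -0.0342, 0.0974]
tool_rot: [-0.131, 0.129, -0.695, 0.696]
contact_force: [0.8, -1.0, -2.4]
gripper_width: 0.5
```

```bash
python3 -m jog '{"offset":[[0,0,-0.1],[0,0,-0.06],[0,0,0],[0,0,0]],"angular":[[0,0,0],[0,0,0],[0,0,0],[0,0,0]],"jaw":[35,35,35,35]}'; python3 -m jog '{"offset":[[0,0,-0.03],[0,0,0],[0,0,0]],"angular":[[0,0,0],[0,0,0],[0,0,0]],"jaw":[35,35,35]}'
```

```text
time: 37.8
tool_pos: [0.5969, -0.0343, 0.087]
tool_rot: [0.13, -0.13, 0.695, -0.695]
contact_force: [-0.8, -0.3, -2.9]
gripper_width: 0.501
time: 38.1
tool_pos: [0.5974, -0.0344, 0.0865]
tool_rot: [-0.13, 0.129, -0.695, 0.695]
contact_force: [-1.5, 0.3, 3.7]
gripper_width: 0.499
```

```bash
python3 -m jog '{"offset":[[0,0,0],[0,0,0],[0,0,0],[0,0,0],[0,0,0],[0,0,0.3],[0,0,0.7],[0,0,0.7],[0,0,0.7],[0,0,0.7],[0,0,0],[0,0,0]],"angular":[[0,0,0],[0,0,0],[0,0,0],[0,0,0],[0,0,0],[0,0,0],[0,0,0],[0,0,0],[0,0,0],[0,0,0],[0,0,0],[0,0,0]],"jaw":[85,85,85,85,85,85,85,85,85,85,85,85]}'
python3 -m jog '{"offset":[[-0.05,0.81,0],[-0.05,0.81,0],[-0.05,0.81,0],[-0.05,0.81,0],[-0.05,0.81,0],[-0.05,0.81,0],[-0.05,0.81,0],[-0.05,0.81,0],[0,0,0],[0,0,0]],"angular":[[0,0,0],[0,0,0],[0,0,0],[0,0,0],[0,0,0],[0,0,0],[0,0,0],[0,0,0],[0,0,0],[0,0,0]],"jaw":[85,85,85,85,85,85,85,85,85,85]}'
```

```text
time: 39.3
tool_pos: [0.5977, -0.0344, 0.243]
tool_rot: [-0.131, 0.128, -0.695, 0.696]
contact_force: [-1.0, -1.1, -0.5]
gripper_width: 0.995
time: 40.3
tool_pos: [0.5759, 0.29, 0.2386]
tool_rot: [-0.129, 0.131, -0.695, 0.695]
contact_force: [0.3, -1.5, -0.8]
gripper_width: 0.995
```

```bash
python3 -m jog '{"offset":[[0,0,-0.7],[0,0,-0.7],[0,0,-0.7],[0,0,-0.6],[0,0,-0.3],[0,0,-0.2],[0,0,0],[0,0,0],[0,0,0]],"angular":[[0,0,0],[0,0,0],[0,0,0],[0,0,0],[0,0,0],[0,0,0],[0,0,0],[0,0,0],[0,0,0]],"jaw":[85,85,85,85,85,85,85,85,85]}'
```

```text
time: 41.2
tool_pos: [0.5783, 0.2901, 0.0828]
tool_rot: [0.131, -0.128, 0.695, -0.695]
contact_force: [0.3, -0.4, -0.1]
gripper_width: 0.994
```

```bash
python3 -m jog '{"offset":[[-0.05,-0.01,-0.11],[0,0,0],[0,0,0],[0,0,0],[0,0,0],[0,0,0],[0,0,0],[0,0,0],[0,0,0],[0,0,0],[0,0,0]],"angular":[[0,0,0],[0,0,0],[0,0,0],[0,0,0],[0,0,0],[0,0,0],[0,0,0],[0,0,0],[0,0,0],[0,0,0],[0,0,0]],"jaw":[85,85,35,35,35,35,35,35,35,35,35]}'
python3 -m jog '{"offset":[[0,0,0.3],[0,0,0.6],[0,0,0.8],[0,0,0.8],[0,0,0.8],[0,0,0],[0,0,0]],"angular":[[0,0,0],[0,0,0],[0,0,0],[0,0,0],[0,0,0],[0,0,0],[0,0,0]],"jaw":[35,35,35,35,35,35,35]}'
```

```text
time: 42.3
tool_pos: [0.5747, 0.2894, 0.0754]
tool_rot: [0.13, -0.129, 0.695, -0.695]
contact_force: [-0.5, 0.9, 2.0]
gripper_width: 0.503
time: 43.0
tool_pos: [0.5747, 0.2892, 0.2415]
tool_rot: [0.13, -0.129, 0.695, -0.695]
contact_force: [0.1, -0.6, -2.2]
gripper_width: 0.504
```

Red target is (0.572, 0.087): move −0.0027, −0.202.

```bash
python3 -m jog '{"offset":[[-0.01,-0.8,0],[-0.01,-0.8,0],[-0.01,-0.8,0],[-0.01,-0.8,0],[-0.01,-0.84,0],[0,0,0],[0,0,0],[0,0,0]],"angular":[[0,0,0],[0,0,0],[0,0,0],[0,0,0],[0,0,0],[0,0,0],[0,0,0],[0,0,0]],"jaw":[35,35,35,35,35,35,35,35]}'
python3 -m jog '{"offset":[[0,0,-0.7],[0,0,-0.7],[0,0,-0.7],[0,0,-0.5],[0,0,-0.3],[0,0,0],[0,0,0],[0,0,0]],"angular":[[0,0,0],[0,0,0],[0,0,0],[0,0,0],[0,0,0],[0,0,0],[0,0,0],[0,0,0]],"jaw":[35,35,35,35,35,35,35,35]}'
```

```text
time: 43.8
tool_pos: [0.5711, 0.0879, 0.2383]
tool_rot: [0.129, -0.131, 0.695, -0.695]
contact_force: [0.6, -0.9, -1.6]
gripper_width: 0.498
time: 44.6
tool_pos: [0.5735, 0.0876, 0.0973]
tool_rot: [-0.131, 0.129, -0.695, 0.695]
contact_force: [0.6, 0.0, -1.3]
gripper_width: 0.5
```

```bash
python3 -m jog '{"offset":[[0,0,-0.1],[0,0,-0.06],[0,0,0],[0,0,0]],"angular":[[0,0,0],[0,0,0],[0,0,0],[0,0,0]],"jaw":[35,35,35,35]}'; python3 -m jog '{"offset":[[0,0,-0.03],[0,0,0],[0,0,0]],"angular":[[0,0,0],[0,0,0],[0,0,0]],"jaw":[35,35,35]}'
```

```text
time: 45.0
tool_pos: [0.5718, 0.0872, 0.087]
tool_rot: [0.13, -0.13, 0.695, -0.695]
contact_force: [0.7, -0.2, -1.3]
gripper_width: 0.502
time: 45.3
tool_pos: [0.5725, 0.0873, 0.0865]
tool_rot: [-0.13, 0.129, -0.695, 0.695]
contact_force: [-1.5, 0.3, 3.3]
gripper_width: 0.497
```

Now release, rise and go to blue at (0.4167, 0.307).

```bash
python3 -m jog '{"offset":[[0,0,0],[0,0,0],[0,0,0],[0,0,0],[0,0,0],[0,0,0.3],[0,0,0.7],[0,0,0.7],[0,0,0.7],[0,0,0.7],[0,0,0],[0,0,0]],"angular":[[0,0,0],[0,0,0],[0,0,0],[0,0,0],[0,0,0],[0,0,0],[0,0,0],[0,0,0],[0,0,0],[0,0,0],[0,0,0],[0,0,0]],"jaw":[85,85,85,85,85,85,85,85,85,85,85,85]}'
python3 -m jog '{"offset":[[-0.52,0.73,0],[-0.52,0.73,0],[-0.52,0.73,0],[-0.52,0.73,0],[-0.52,0.73,0],[-0.52,0.73,0],[0,0,0],[0,0,0],[0,0,0]],"angular":[[0,0,0],[0,0,0],[0,0,0],[0,0,0],[0,0,0],[0,0,0],[0,0,0],[0,0,0],[0,0,0]],"jaw":[85,85,85,85,85,85,85,85,85]}'
```

```text
time: 46.5
tool_pos: [0.5727, 0.0872, 0.243]
tool_rot: [-0.131, 0.128, -0.695, 0.695]
contact_force: [-0.8, 0.8, -0.8]
gripper_width: 0.993
time: 47.4
tool_pos: [0.4161, 0.3053, 0.2396]
tool_rot: [-0.129, 0.13, -0.695, 0.696]
contact_force: [0.1, -0.6, -0.1]
gripper_width: 0.998
```

```bash
python3 -m jog '{"offset":[[0,0,-0.7],[0,0,-0.7],[0,0,-0.7],[0,0,-0.6],[0,0,-0.3],[0,0,-0.1],[0,0,0],[0,0,0],[0,0,0]],"angular":[[0,0,0],[0,0,0],[0,0,0],[0,0,0],[0,0,0],[0,0,0],[0,0,0],[0,0,0],[0,0,0]],"jaw":[85,85,85,85,85,85,85,85,85]}'
```

```text
time: 48.3
tool_pos: [0.4173, 0.3068, 0.0876]
tool_rot: [0.131, -0.128, 0.695, -0.695]
contact_force: [-0.0, -1.1, -0.3]
gripper_width: 0.998
```

```bash
python3 -m jog '{"offset":[[0,0,-0.2],[0,0,0],[0,0,0],[0,0,0],[0,0,0],[0,0,0],[0,0,0],[0,0,0],[0,0,0],[0,0,0],[0,0,0]],"angular":[[0,0,0],[0,0,0],[0,0,0],[0,0,0],[0,0,0],[0,0,0],[0,0,0],[0,0,0],[0,0,0],[0,0,0],[0,0,0]],"jaw":[85,85,35,35,35,35,35,35,35,35,35]}'
python3 -m jog '{"offset":[[0,0,0.3],[0,0,0.6],[0,0,0.8],[0,0,0.8],[0,0,0.8],[0,0,0],[0,0,0]],"angular":[[0,0,0],[0,0,0],[0,0,0],[0,0,0],[0,0,0],[0,0,0],[0,0,0]],"jaw":[35,35,35,35,35,35,35]}'
```

```text
time: 49.4
tool_pos: [0.4162, 0.3064, 0.076]
tool_rot: [0.13, -0.129, 0.695, -0.695]
contact_force: [0.8, 0.9, 3.3]
gripper_width: 0.501
time: 50.1
tool_pos: [0.4161, 0.3063, 0.2419]
tool_rot: [0.13, -0.129, 0.695, -0.695]
contact_force: [-0.5, 0.1, -1.6]
gripper_width: 0.503
```

```bash
python3 -m jog '{"offset":[[0.31,-0.83,0],[0.31,-0.83,0],[0.31,-0.83,0],[0.31,-0.83,0],[0.31,-0.83,0],[0.31,-0.83,0],[0.31,-0.83,0],[0,0,0],[0,0,0],[0,0,0]],"angular":[[0,0,0],[0,0,0],[0,0,0],[0,0,0],[0,0,0],[0,0,0],[0,0,0],[0,0,0],[0,0,0],[0,0,0]],"jaw":[35,35,35,35,35,35,35,35,35,35]}'
python3 -m jog '{"offset":[[0,0,-0.7],[0,0,-0.7],[0,0,-0.7],[0,0,-0.5],[0,0,-0.3],[0,0,0],[0,0,0],[0,0,0]],"angular":[[0,0,0],[0,0,0],[0,0,0],[0,0,0],[0,0,0],[0,0,0],[0,0,0],[0,0,0]],"jaw":[35,35,35,35,35,35,35,35]}'
```

```text
time: 51.1
tool_pos: [0.5234, 0.0165, 0.2389]
tool_rot: [0.129, -0.131, 0.696, -0.695]
contact_force: [-0.7, 0.3, -1.4]
gripper_width: 0.505
time: 51.9
tool_pos: [0.5259, 0.0159, 0.0977]
tool_rot: [-0.131, 0.129, -0.695, 0.695]
contact_force: [-0.1, 0.1, -1.4]
gripper_width: 0.502
```

```bash
python3 -m jog '{"offset":[[-0.01,-0.02,-0.1],[0,0,-0.06],[0,0,0],[0,0,0]],"angular":[[0,0,0],[0,0,0],[0,0,0],[0,0,0]],"jaw":[35,35,35,35]}'; python3 -m jog '{"offset":[[0,0,-0.03],[0,0,0],[0,0,0]],"angular":[[0,0,0],[0,0,0],[0,0,0]],"jaw":[35,35,35]}'
```

```text
time: 52.3
tool_pos: [0.5239, 0.0147, 0.0875]
tool_rot: [0.13, -0.13, 0.695, -0.695]
contact_force: [-0.3, 0.1, -0.9]
gripper_width: 0.502
time: 52.6
tool_pos: [0.5244, 0.0147, 0.087]
tool_rot: [-0.13, 0.129, -0.695, 0.695]
contact_force: [-1.9, 0.7, 4.1]
gripper_width: 0.498
```

Release, rise and back out over the mat side for a final look.

```bash
python3 -m jog '{"offset":[[0,0,0],[0,0,0],[0,0,0],[0,0,0],[0,0,0],[0,0,0.3],[0,0,0.7],[0,0,0.7],[0,0,0.7],[0,0,0.7],[0,0,0],[0,0,0]],"angular":[[0,0,0],[0,0,0],[0,0,0],[0,0,0],[0,0,0],[0,0,0],[0,0,0],[0,0,0],[0,0,0],[0,0,0],[0,0,0],[0,0,0]],"jaw":[85,85,85,85,85,85,85,85,85,85,85,85]}'
python3 -m jog '{"offset":[[-0.2,0.8,0],[-0.2,0.8,0],[-0.2,0.8,0],[-0.2,0.8,0],[-0.2,0.8,0],[-0.2,0.8,0],[0,0,0],[0,0,0]],"angular":[[0,0,0],[0,0,0],[0,0,0],[0,0,0],[0,0,0],[0,0,0],[0,0,0],[0,0,0]],"jaw":[85,85,85,85,85,85,85,85]}'
python3 - <<'E'
from h import *
a=manip.grab_frame("scene"); b=manip.grab_frame("side")
cv2.imwrite("pics/sc4.png",a);cv2.imwrite("pics/sd4.png",b)
for n,im in (("scene",a),("side",b)):
    hsv=cv2.cvtColor(im,cv2.COLOR_BGR2HSV).astype(int)
    for c,s in blobs((hsv[...,1]<40)&(hsv[...,2]>215),60):
        w=atz(n,c,.135)
        if s[4]<250 and .45<w[0]<.65 and -.1<w[1]<.12: print(n,c,w.round(4))
E
```

```text
time: 53.8
tool_pos: [0.5246, 0.0147, 0.2433]
tool_rot: [-0.131, 0.128, -0.695, 0.695]
contact_force: [-0.8, 0.3, -0.5]
gripper_width: 0.99
time: 54.6
tool_pos: [0.4629, 0.2549, 0.2395]
tool_rot: [-0.129, 0.131, -0.695, 0.695]
contact_force: [0.4, 1.2, 0.4]
gripper_width: 0.995
scene [289.5 183.1] [0.5251 0.0152 0.135 ]
scene [255.1 205.6] [ 0.5985 -0.0343  0.135 ]
scene [318.4 210. ] [0.5726 0.0876 0.135 ]
side [265.2 163.8] [0.572  0.0881 0.135 ]
side [255.4 196.7] [0.524  0.0151 0.135 ]
side [303.5 203.1] [ 0.5985 -0.0338  0.135 ]
```

View pics/sc4.png

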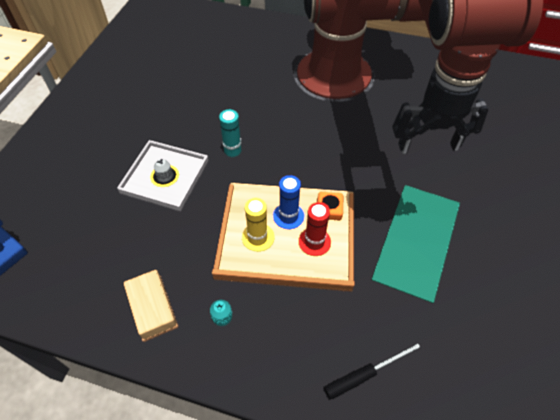

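View pics/sd4.png

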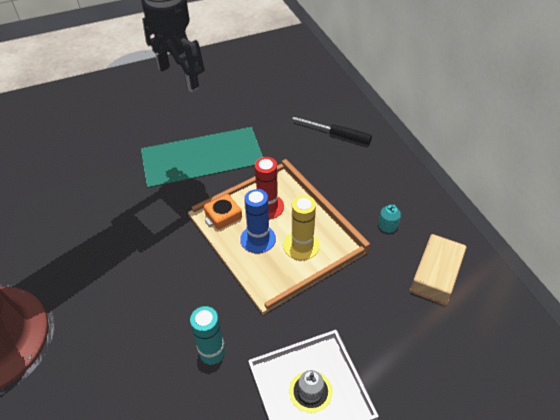

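The pictures show each tube upright on its own spot, with lids 1–2 mm from the spot centres. The chuck is on the tray disc, the tape is unmoved and the gripper is clear.

```bash
python3 -c "
from plant import manip
print(manip.job_done(), manip.state()['time'])"
```

```text
the job is handed in; nothing more can be done
the job is handed in; nothing more can be done
```

The job is done and handed in at about 55 s of the 147 s allowed; no verdict was reported. I moved all three tubes to the mat, then stood the chuck nose up in the tray, then put each tube back on the spot of its own colour.

- **Tubes:** in the last scene and side pictures, the lids are about 1–2 mm from the measured spot centres (limit 15 mm). Both cameras agree to about 1 mm, and all three tubes look upright.
- **Chuck:** it stands nose up on the black disc. I set it down within about 1 mm of the measured disc centre, and judged its final position by eye.
- **Tape measure:** it looks unmoved in the pictures; I did not measure its position again.
- **Gripper:** it was open and well clear of everything at hand-in.

One check disagreed: early spot fits from the scene and side cameras differed by up to 4 mm while a shadow lay over the bay. The wrist camera and the known 62 mm spacing settled it. One later side-camera spot measurement failed because the spots could not be found in that picture, so I used the scene camera's values instead.

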